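# Dock the parts bin against its stop rail and fill it with carbon brushes

## Task

At the motor repair bench, push the long blue parts bin along the bench, without lifting it, until its whole long far side lies flush against the upright face of the aluminium stop rail, and roughly centred along the rail. Then pick up the aluminium tray by its red handle and tip it over the docked bin so that all three carbon brush blocks slide into the bin, and set the empty tray back flat in the middle of its black rubber mat. The bin must still be flush with the rail at the end; leave the clamp meter, the brass solenoid and the armature where they are.

Things in the scene. Friction and masses are not known exactly. Their poses are not given: they have to be found in the camera images.
- rail: Aluminium angle fixed to the bench, 320 mm long, 60 mm high, 6 mm thick upright flange with a foot behind it. Origin: middle of the upright face that looks to the robot, at bench level. x points horizontally out of the back of the rail, away from the robot (the bin docks on the -x side, against the plane x = 0 of this frame), y along the rail, z up. Its yaw is within 0.15 rad of the world's.
- bin: Long open-topped blue plastic bin, outside 90 (x) by 200 (y) by 45 mm high, walls and floor 4 mm, 0.4 to 0.65 kg, slides on the bench when pushed (2 to 5 N). Origin: centre of its underside. x across the bin towards the rail, y along it, z up. Its far corners start 40 to 145 mm short of the rail, the bin askew by up to 0.35 rad. It must not be raised more than 15 mm.
- bin_back_left (a point): Bottom corner of the bin's far long side (the side that goes against the rail), left end: bin frame (45, 100, 0) mm.
- bin_back_right (a point): Bottom corner of the bin's far long side, right end: bin frame (45, -100, 0) mm.
- mat: Black rubber mat fixed to the bench, 190 (x) by 140 (y) mm, 3 mm thick; it lies to the left or to the right of the bin. Origin: centre of its underside, x away from the robot.
- tray: Aluminium tray on the mat, 0.15 kg, 120 (x) by 100 (y) mm, floor 3 mm, walls to 25 mm high at -x and both y sides; the +x edge is open: pieces start to slide out there when it is tipped nose down 25 to 35 degrees. Origin: centre of its underside; x away from the robot (within 0.3 rad of the world's x), z up. The red handle stands on the -x wall.
- tray_grip (a point): Grip point on the axis of the red handle, at (-87, 0, 66) mm in the tray frame. The handle is a bar 85 mm long, 14 mm thick along the tray's y (the width to grip), 28 mm wide; it leans back to the tray's -x by 25 degrees from vertical, from tray frame (-62, 0, 12) to (-98, 0, 89) mm.
- tray_lip (a point): Middle of the tray's open edge, at its underside: (60, 0, 0) mm in the tray frame.
- meter: Bystander: clamp meter, black body and yellow jaw loop, 215 mm long, 70 mm wide, 38 mm high, lying on the other side from the mat. Origin: on its underside, 100 mm from the black end.
- solenoid: Bystander: brass starter solenoid standing upright, 52 mm in diameter, 85 mm high. Origin: centre of its underside.
- armature: Bystander: motor armature (dark steel core with copper ends) lying along y on a wooden block, 60 by 182 mm, 75 mm high. Origin: centre of the block's underside.
- block0: Carbon brush block, black with a copper end, 60 by 22 by 22 mm, 50 to 66 g, lying in the tray at the start. Origin: centre of the face that is underneath at the start.
- block0_c (a point): Centre of block0.
- block1: Carbon brush block, black with a copper end, 60 by 22 by 22 mm, 50 to 66 g, lying in the tray at the start. Origin: centre of the face that is underneath at the start.
- block1_c (a point): Centre of block1.
- block2: Carbon brush block, black with a copper end, 60 by 22 by 22 mm, 50 to 66 g, lying in the tray at the start. Origin: centre of the face that is underneath at the start.
- block2_c (a point): Centre of block2.

How it is judged (in metres and radians):
On the way, in this order (a step that is already met when the one before it is completed fails the run):
1. the bin lies flush against the rail (x of each of bin_back_left, bin_back_right in the frame of rail above -0.005 m and y of bin in the frame of rail between -0.06 and 0.06 m), for 0.2 s.
2. the tray is tipped with its open edge over the bin (angle between tray's own z axis and vertical above 0.3 rad and height (world z) of tray_lip above 0.03 m and x of tray_lip in the frame of bin between -0.1 and 0.06 m and y of tray_lip in the frame of bin between -0.1 and 0.1 m).
3. all three brush blocks are in the bin (x of block0_c in the frame of bin between -0.045 and 0.045 m and y of block0_c in the frame of bin between -0.1 and 0.1 m and z of block0_c in the frame of bin between 0 and 0.042 m and x of block1_c in the frame of bin between -0.045 and 0.045 m and y of block1_c in the frame of bin between -0.1 and 0.1 m and z of block1_c in the frame of bin between 0 and 0.042 m and x of block2_c in the frame of bin between -0.045 and 0.045 m and y of block2_c in the frame of bin between -0.1 and 0.1 m and z of block2_c in the frame of bin between 0 and 0.042 m), for 0.2 s.
At the end, for the whole second after the job is handed in: Bin's far bottom corners within 5 mm of the rail's face, its middle within 60 mm of the rail's middle along it; all three block centres in the bin, below its rim; tray flat (0.08 rad) on the mat, centres within 50 mm; all at rest (all of step 1 and all of step 3 and horizontal distance between tray and mat below 0.05 m and angle between tray's own z axis and vertical below 0.08 rad and height (world z) of tray below 0.012 m and linear speed of each of tray, block0, block1, block2, bin below 0.02 m/s); the robot touches nothing.
It fails at once if the bin is lifted more than 15 mm off the bench (height (world z) of bin above 0.015 m).
It fails at once if the meter is moved more than 25 mm (distance of meter from where it was at the start of the episode above 0.025 m).
It fails at once if the solenoid is moved more than 25 mm (distance of solenoid from where it was at the start of the episode above 0.025 m).
It fails at once if the armature is moved more than 25 mm (distance of armature from where it was at the start of the episode above 0.025 m).
It also fails if it takes over 72 s, if anything falls off the work surface, if the arm or the gripper's body presses on something with over 40 N, if the wrist force passes 120 N, or if a joint passes its speed limit or range.

## Robot

A 6-joint arm with a two-finger parallel gripper is mounted at the origin on the work surface. World frame = base frame: x ahead of the robot, y to its left, z up, the work surface at z = 0. Lengths are in m, angles in degrees, forces in N, time in s.
With the tool pointing down it reaches from about 0.25 to 0.725 m from the base axis. Payload 9.7 kg.
Tool frame: the origin (TCP) lies at the very end of the fingers, on their centre line; the grasp point (between the pads) lies 19 mm behind it; z points along the fingers, y is the line along which they close (so a half turn about z gives the same grasp; the last joint's range is limited). The gripper opens to 85 mm and grips with 20 to 120 N. Pads are 22 mm wide; open, the fingers measure 114 mm over their backs; the gripper's body (76 mm by 85 mm) begins 54 mm behind the grasp point. The pads swing forward as they close: fully open they stand 13 mm farther back than shut.
Start: joints at [-66.349, 4.979, 10.078, 95.1, 0, 90], TCP at [0.221, -0.504, 0.231] pointing down, gripper open.
Joint ranges: [-179.16, 179.16], [-48.56, 103.87], [-65.8, 70.77], [-126.05, 130.52], [-82.76, 87.17], [-180, 180]. Speed limits (degrees/s): [127.2, 127.2, 147.25, 180, 180, 180].

## Interface

Orientations are given as [roll, pitch, yaw] about the fixed x, y, z axes, in that order (R = Rz(yaw) Ry(pitch) Rx(roll)).
In Python, from workcell import bot gives the robot as it stands.
- The arm moves only by the tool step_arm, never from a script. Its argument "targets" is a list of rows, each a list of 3 entries, a list of its own where there are three numbers: the opening, from 0 (shut) to 1 (fully open), then the shift along the world's x, y, z in mm, then the turn, a rotation vector about the world's x, y, z in rad. In form: [[grip, [tx, ty, tz], [wx, wy, wz]], ...]. A call has 1 to 8 rows; each row is the pose to reach, as a shift and turn from the pose commanded when the call began; what a row does not reach only later rows make up. A row lasts 1/10 s, in which the tool goes at most 50 mm and 8.59 degrees, less where a joint would pass 70% of its speed; a pose out of reach is approached as far as the arm can. A call with a gripper value outside its range is refused whole. The fingers move at their own pace and stop on an object; "force" is the grip in N (left out, the last holds). Time passes only in rows, so rows that repeat a pose let the fingers close. It gives the time, the measured TCP pose, the force, the opening and the grip force at its end, in the units of the state.
- bot.get_obs(): the state, without advancing time (a new reading comes with each control period).
- bot.camera(name): name is "scene" or "top"; returns (picture, depth): 400x640x3 uint8, red, green, blue; 400x640 float32, m along the optical axis (not along the pixel's ray), 0 where there is no reading.
- bot.camera_params(name): a dict with "K" (3x3 intrinsics, pixels), "R" (3x3) and "t" (3): a world point X has camera coordinates R X + t. Camera axes: x right, y down, z forward; pixel columns grow to the right and rows downward; lengths in m; the calibration is good to about 2 mm. A picture is of the moment at which its call begins. camera_params takes no time and is no camera call.
- bot.job_done(): hands the job in; it is judged then, once.
The state is a dict: "time": time; "q": joint angles; "qd": joint speeds; "joint_efforts": joint torques, N m; "ee_pos": TCP position; "tcp_rot": TCP orientation; "wrist_force": force on the tool from outside, world axes, zero at the start; "torque": the same for the moment, N m; "opening": finger opening in m; "grasp_force": force on a finger pad.
Only numpy, scipy, OpenCV 4.12 (cv2) and the standard library are available. Lean on these libraries where they do the work, as an engineer would, in place of code of your own. Each camera call takes 0.05 s, during which the arm holds its last target. There are 200 camera calls.

## Working session

There is one attempt and no reset: what is moved stays moved. The work goes in short steps, Python scripts to look and compute and a tool call to move; the robot and the scene stay as the last step left them, time stands still between calls to the robot, and variables do not carry over. Pictures are saved under pics/ and viewed, at most 10 in all, crops included, and the job is handed in when it is done.

Besides the shell and the picture viewer there is one more tool, called after "Call:" as name([rows], argument=value, ...), one row to a line, values as JSON. step_arm: Moves the arm, as the interface text tells. Its arguments: {"type":"object","properties":{"targets":{"type":"array","items":{"type":"array"}},"force":{"type":"number"}},"required":["targets"]}

```bash
mkdir -p pics; ls
python3 - <<'E'
from workcell import bot
import cv2, numpy as np
o=bot.get_obs(); print(o)
for n in ("scene","top"):
    p,d=bot.camera(n); np.savez(f"{n}0.npz",p=p,d=d,**bot.camera_params(n))
    cv2.imwrite(f"pics/{n}0.png",p[:,:,::-1])
    print(n,bot.camera_params(n))
E
```

```text
pics
{'time': 0.0, 'q': array([-6.63482382e+01,  5.01152649e+00,  1.00318569e+01,  9.50997092e+01,
       -3.33621000e-03,  8.99994152e+01]), 'qd': array([ 0.00760754,  0.02746854,  0.06026659,  0.05576753, -0.09002729,
       -0.02505914]), 'joint_efforts': array([-2.40664249e-04, -5.20392537e+01,  4.64802217e+01,  1.62716402e-02,
        4.29354003e-06, -1.74083630e-05]), 'ee_pos': array([ 0.22053339, -0.50358188,  0.23055572]), 'tcp_rot': array([-1.79920621e+02,  3.33539657e-03,  2.36523512e+01]), 'wrist_force': array([ 0.02505577, -0.17856519, -0.37319667]), 'torque': array([ 0.00060414, -0.03171332, -0.05844363]), 'grasp_force': 0.0, 'opening': 0.08571871080719466}
scene {'K': array([[507.89835072,   0.        , 315.99120236],
       [  0.        , 507.89835072, 192.49639773],
       [  0.        ,   0.        ,   1.        ]]), 'R': array([[ 0.73204286,  0.68117948, -0.01038089],
       [ 0.47774091, -0.52415749, -0.70499826],
       [-0.48567157,  0.51112957, -0.70913305]]), 't': array([-0.42267597, -0.22775436,  1.50019117])}
top {'K': array([[450.83659041,   0.        , 318.15576111],
       [  0.        , 450.83659041, 196.99338891],
       [  0.        ,   0.        ,   1.        ]]), 'R': array([[ 0.02797407, -0.99960151,  0.00377722],
       [-0.99502223, -0.02820708, -0.0955778 ],
       [ 0.09564626, -0.00108472, -0.9954148 ]]), 't': array([-0.02098261,  0.55496969,  1.21862937])}
```

View pics/top0.png

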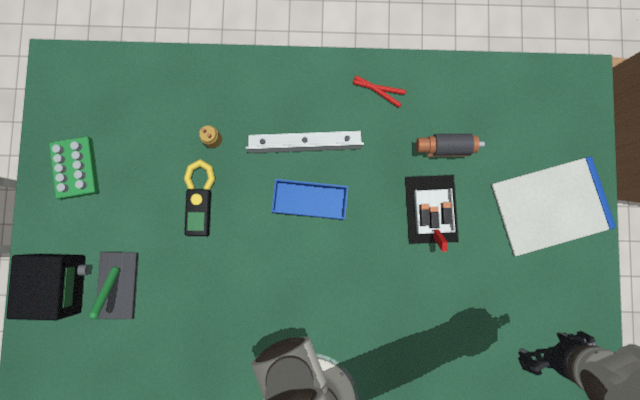

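View pics/scene0.png

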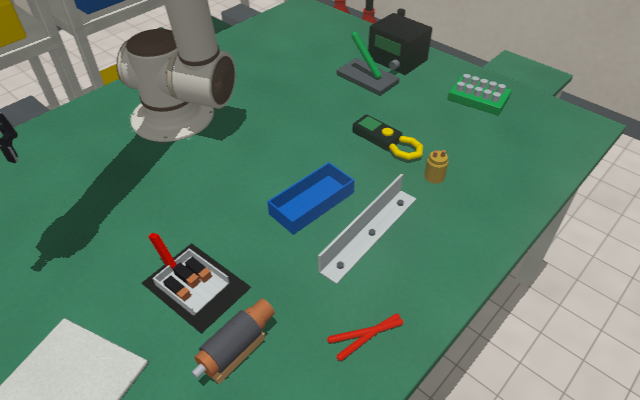

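The top view shows the bin at about (310,200), the rail at (305,140), and the tray at (435,212) on its mat with the handle at (440,240). The armature is at (450,145), the meter at (198,205) and the solenoid at (208,134).

```bash
cat > h.py <<'E'
import cv2, numpy as np
from workcell import bot
def cloud(n, f=None):
    if f: z=np.load(f); p,d,K,R,t=z['p'],z['d'],z['K'],z['R'],z['t']
    else:
        p,d=bot.camera(n); c=bot.camera_params(n); K,R,t=c['K'],c['R'],c['t']
    v,u=np.mgrid[:400,:640]
    ray=np.stack([(u-K[0,2])/K[0,0],(v-K[1,2])/K[1,1],np.ones(u.shape)],-1)
    X=(ray*d[...,None]-t)@R
    X[d==0]=np.nan
    return p,X,cv2.cvtColor(p,cv2.COLOR_RGB2HSV)
def rect(P):
    c,s,a=cv2.minAreaRect((P[:,:2]*1000).astype(np.float32)); return np.round(c,1),np.round(s,1),round(a,1)
def box(X,x0,x1,y0,y1,z0,z1):
    return (X[...,0]>x0)&(X[...,0]<x1)&(X[...,1]>y0)&(X[...,1]<y1)&(X[...,2]>z0)&(X[...,2]<z1)
def plane(P):   # horizontal yaw line fit: x = a + b y
    b,a=np.polyfit(P[:,1],P[:,0],1); return a,b
def blue(H): return (H[...,0]>98)&(H[...,0]<125)&(H[...,1]>130)&(H[...,2]>60)
def red(H): return ((H[...,0]<6)|(H[...,0]>174))&(H[...,1]>170)&(H[...,2]>80)
E
python3 - <<'E'
from h import *
for n in ("top","scene"):
    p,X,H=cloud(n,f"{n}0.npz"); print(n)
    def at(x,y): return np.round(X[y,x]*1000)
    if n=="top":
        for q in [(310,200),(305,135),(305,150),(425,232),(408,180),(450,145),(208,134),(198,220)]: print(q,at(*q))
    W=box(X,.2,.75,-.35,.25,-.02,.3)
    m=W&blue(H)
    print("bin all",m.sum(),rect(X[m]))
    m2=m&(X[...,2]>.041); print("bin rim",m2.sum(),rect(X[m2]),X[m2][:,2].mean())
    g=W&(H[...,1]<60)&(H[...,2]>110)
    m=g&(X[...,2]>.05)&(X[...,0]>.45)&(X[...,1]>-.2)
    print("rail top",m.sum(),m.any() and rect(X[m]))
    m=g&(X[...,2]>.012)&(X[...,2]<.052)&(X[...,0]>.45)&(X[...,1]>-.2); print("rail face",m.sum(), plane(X[m]))
    m=W&(H[...,2]<50)&(X[...,1]<-.18)&(X[...,0]<.55)&(X[...,2]<.008)&(X[...,2]>-.005); print("mat",m.sum(),rect(X[m]))
    m=W&(H[...,1]<60)&(H[...,2]>90)&(X[...,1]<-.18)&(X[...,0]<.53)&(X[...,2]>.017); print("tray walls",m.sum(),rect(X[m]))
    m=W&(H[...,1]<60)&(H[...,2]>90)&(X[...,1]<-.18)&(X[...,0]<.53)&(X[...,2]>.001); print("tray all",m.sum(),rect(X[m]))
    m=W&red(H)&(X[...,0]<.5); P=X[m]; print("handle",m.sum(),P.min(0),P.max(0),P.mean(0))
    for z in (.02,.04,.06,.08): 
        q=P[abs(P[:,2]-z)<.008]; print(z,len(q),q.mean(0) if len(q) else 0)
    for nm,b in (("arm",(.5,.7,-.42,-.15,.01,.2)),("sol",(.5,.7,.1,.3,.01,.2)),("meter",(.25,.62,.12,.35,.01,.2))):
        m=box(X,*b); print(nm,X[m].min(0).round(3),X[m].max(0).round(3))
E
```

```text
top
(310, 200) [548.  17.   5.]
(305, 135) [733.  37.   9.]
(305, 150) [691.  36.   3.]
(425, 232) [ 467. -300.   32.]
(408, 180) [ 613. -257.    6.]
(450, 145) [ 701. -355.   76.]
(208, 134) [710. 293.  86.]
(198, 220) [482. 320.  38.]
bin all 2492 (array([549.3,  20.4]), array([204.9,  91.4]), 86.1)
bin rim 291 (array([549.8,  17.6]), array([199.4,  89.6]), 85.8) 0.04633131571972138
rail top 349 (array([693.4,  35.6]), array([  7.4, 319.2]), 3.8)
rail face 128 (np.float64(0.7155965160877357), np.float64(-0.05926672635720536))
mat 428 (array([ 494.1, -293.7]), array([111.6,  74.3]), 3.6)
tray walls 122 (array([ 499.1, -313.5]), array([65.9, 68. ]), 4.1)
tray all 280 (array([ 497.2, -313.6]), array([65.4, 72.7]), 0.1)
handle 162 [ 0.42025241 -0.34096418  0.00366379] [ 0.47337822 -0.32555467  0.10081588] [ 0.44633549 -0.33095815  0.07047222]
0.02 7 [ 0.45582794 -0.32732301  0.02407071]
0.04 23 [ 0.46111682 -0.32808106  0.0407553 ]
0.06 25 [ 0.45430584 -0.32972154  0.05993922]
0.08 33 [ 0.44241937 -0.33045824  0.08126518]
arm [ 0.5  -0.42  0.01] [ 0.7   -0.169  0.081]
sol [0.5  0.1  0.
[... 307 characters left out ...]
p.float64(0.6950320488668422), np.float64(-0.06450944030893861))
mat 230 (array([ 475.1, -277.9]), array([142.8,  69.8]), 39.5)
tray walls 195 (array([ 481.8, -301.3]), array([94.5, 48.9]), 50.4)
tray all 414 (array([ 487.7, -308.9]), array([89. , 78.3]), 4.1)
handle 360 [ 0.36164013 -0.34413131 -0.0041975 ] [ 0.47596165 -0.2990739   0.09802787] [ 0.44956451 -0.33608094  0.06060502]
0.02 27 [ 0.46751682 -0.33530509  0.02489203]
0.04 69 [ 0.46216229 -0.3362771   0.03970038]
0.06 68 [ 0.45292979 -0.33685076  0.05946205]
0.08 74 [ 0.44231717 -0.33759571  0.08044727]
arm [ 0.5  -0.42  0.01] [ 0.7   -0.274  0.076]
sol [0.5  0.1  0.01] [0.7  0.3  0.07]
meter [0.437 0.281 0.01 ] [0.62  0.35  0.041]
```

Call:
step_arm([
  [1,[21,44,0],[0,0,-0.04]],
  [1,[42,88,0],[0,0,-0.08]],
  [1,[63,132,0],[0,0,-0.12]],
  [1,[84,176,0],[0,0,-0.16]],
  [1,[105,220,0],[0,0,-0.2]],
  [1,[126,264,0],[0,0,-0.24]],
  [1,[147,308,0],[0,0,-0.28]],
  [1,[168,352,0],[0,0,-0.32]],
])

```text
time: 0.9
ee_pos: [0.3889, -0.1499, 0.2312]
tcp_rot: [180.0, -0.0, 5.2]
wrist_force: [1.7, -1.2, 0.8]
opening: 0.0852
grasp_force: 0.0
```

Call:
step_arm([
  [1,[20,43,0],[0,0,-0.02]],
  [1,[40,86,0],[0,0,-0.025]],
  [1,[58,125,-20],[0,0,-0.025]],
  [1,[74,160,-50],[0,0,-0.025]],
  [1,[76,162,-100],[0,0,-0.025]],
  [1,[76,162,-145],[0,0,-0.025]],
  [1,[76,162,-190],[0,0,-0.025]],
  [1,[76,162,-222],[0,0,-0.025]],
])

```text
time: 1.7
ee_pos: [0.463, 0.0104, 0.006]
tcp_rot: [-180.0, 0.2, 3.9]
wrist_force: [0.6, 0.3, 0.5]
opening: 0.0855
grasp_force: 0.0
```

Run:
```python
from h import *
p,X,H=cloud("scene"); cv2.imwrite("pics/s1.png",p[150:350,150:450,::-1].repeat(2,0).repeat(2,1))
o=bot.get_obs(); print(o['ee_pos'],o['tcp_rot'],o['wrist_force'])
# re-measure bin (rim) / rail / tray with wide box, scene
z=cloud("top","top0.npz"); s=cloud("scene","scene0.npz")
for n,(p,X,H) in (("top",z),("scene",s)):
    b=box(X,.35,.72,-.5,-.2,-.02,.3)
    m=b&red(H); P=X[m]&0 if 0 else X[m]
    for zz in (.03,.045,.06,.075,.09):
        q=P[abs(P[:,2]-zz)<.008]; print(n,zz,len(q),q.mean(0).round(4) if len(q) else 0)
    lo=b&(X[...,0]<.62)&(H[...,1]<70)&(H[...,2]>90); 
    print("tray",rect(X[lo&(X[...,2]>.018)]),rect(X[lo]),lo.sum())
    mt=b&(X[...,0]<.63)&(H[...,1]<90)&(X[...,2]<.02); print("mat+tray",mt.sum(),rect(X[mt]))
```

```text
[0.46064818 0.01025432 0.00169992] [-179.97594089    0.50369529    3.90282533] [-3.4070996   0.12816297 -4.33090437]
top 0.03 14 [ 0.4612 -0.3276  0.0305]
top 0.045 24 [ 0.4577 -0.3282  0.045 ]
top 0.06 25 [ 0.4543 -0.3297  0.0599]
top 0.075 30 [ 0.4467 -0.3304  0.0754]
top 0.09 58 [ 0.4346 -0.3333  0.0909]
tray (array([ 506.1, -329.7]), array([162.6, 102. ]), 4.6) (array([ 556.8, -366.4]), array([176.7, 246.6]), 51.3) 1141
mat+tray 2558 (array([ 490.9, -352.1]), array([291.5, 278.8]), 88.9)
scene 0.03 68 [ 0.4659 -0.3355  0.0307]
scene 0.045 67 [ 0.4595 -0.3364  0.0457]
scene 0.06 68 [ 0.4529 -0.3369  0.0595]
scene 0.075 73 [ 0.4458 -0.3373  0.0751]
scene 0.09 93 [ 0.4359 -0.3374  0.0899]
tray (array([ 500.4, -330.8]), array([170.8, 101.8]), 4.1) (array([ 477.9, -391.7]), array([232.3, 245.9]), 7.0) 1837
mat+tray 3556 (array([ 493.4, -381.5]), array([273.4, 251.4]), 3.9)
```

View pics/s1.png

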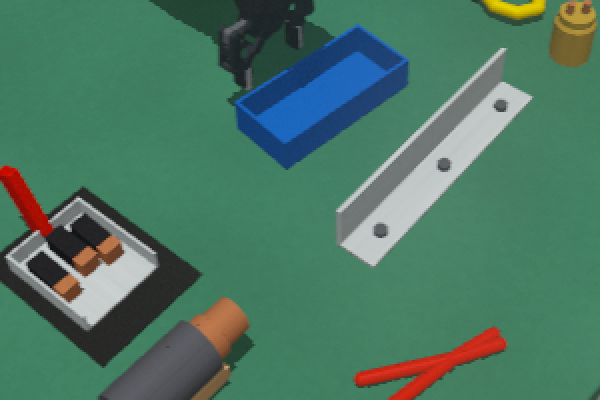

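The crop shows the open fingers just behind the bin's near side and nothing else in the way, so I'm starting the push.

Call:
step_arm([
  [1,[10,1,5],[0,0,0]],
  [1,[20,1,5],[0,0,0]],
  [1,[30,2,5],[0,0,0]],
  [1,[40,3,5],[0,0,0]],
  [1,[50,3,5],[0,0,0]],
  [1,[60,4,5],[0,0,0]],
  [1,[70,5,5],[0,0,0]],
  [1,[80,5,5],[0,0,0]],
])

```text
time: 2.55
ee_pos: [0.5454, 0.0154, 0.0143]
tcp_rot: [-180.0, 0.0, 3.9]
wrist_force: [-3.4, -0.2, 3.0]
opening: 0.0854
grasp_force: 1.8
```

```bash
cat > m.py <<'E'
from h import *
o=bot.get_obs(); print(o['time'],(o['ee_pos']*1000).round(1),o['tcp_rot'].round(2),o['wrist_force'].round(1))
for n in ("top","scene"):
    p,X,H=cloud(n)
    m=box(X,.4,.75,-.2,.25,.038,.06)&blue(H); print(n,"bin rim",m.sum(),rect(X[m]))
    b=box(X,.5,.695,-.13,.2,.015,.047)&blue(H)
E
python3 m.py
```

```text
2.55 [545.4  15.4  14.3] [-1.7999e+02  1.0000e-02  3.9000e+00] [-3.4 -0.2  3. ]
top bin rim 121 (array([602.1,  26. ]), array([ 88.1, 199.1]), 3.5)
scene bin rim 553 (array([601. ,  25.5]), array([ 93.2, 206.6]), 3.9)
```

Call:
step_arm([
  [1,[7,0,0],[0,0,0]],
  [1,[14,1,0],[0,0,0]],
  [1,[20,1,0],[0,0,0]],
  [1,[26,2,0],[0,0,0]],
  [1,[31,2,0],[0,0,0]],
  [1,[35,2,0],[0,0,0]],
  [1,[38,2,0],[0,0,0]],
  [1,[40,3,0],[0,0,0]],
])

```text
time: 3.45
ee_pos: [0.5848, 0.018, 0.0142]
tcp_rot: [180.0, 0.0, 3.9]
wrist_force: [-1.5, -1.1, -1.3]
opening: 0.0856
grasp_force: 0.9
```

Call:
step_arm([
  [1,[1,0,0],[0,0,0]],
  [1,[2,0,0],[0,0,0]],
  [1,[2,0,0],[0,0,0]],
])

```text
time: 3.75
ee_pos: [0.5867, 0.0183, 0.0143]
tcp_rot: [-180.0, -0.0, 3.9]
wrist_force: [-0.7, -0.2, -1.1]
opening: 0.0854
grasp_force: 0.6
```

Call:
step_arm([
  [1,[1,0,0],[0,0,0]],
  [1,[2,0,0],[0,0,0]],
  [1,[2,0,0],[0,0,0]],
])

```text
time: 4.05
ee_pos: [0.5887, 0.0182, 0.0143]
tcp_rot: [-180.0, -0.0, 3.9]
wrist_force: [-1.7, 0.4, -0.6]
opening: 0.0853
grasp_force: 0.8
```

Call:
step_arm([
  [1,[1,0,0],[0,0,0]],
  [1,[2,0,0],[0,0,0]],
  [1,[3,0,0],[0,0,0]],
  [1,[3,0,0],[0,0,0]],
])

```text
time: 4.45
ee_pos: [0.5889, 0.0184, 0.0143]
tcp_rot: [-180.0, 0.3, 3.9]
wrist_force: [-17.9, 2.5, 10.2]
opening: 0.0855
grasp_force: 9.1
```

```bash
python3 m.py
```

```text
4.45 [588.9  18.4  14.3] [-179.96    0.31    3.86] [-17.9   2.5  10.2]
top bin rim 119 (array([644.8,  28.8]), array([ 87.8, 199.5]), 3.9)
scene bin rim 349 (array([637.5,  27.3]), array([ 82.6, 204.7]), 3.9)
```

Call:
step_arm([
  [1,[-15,-1,0],[0,0,0]],
  [1,[-40,-3,5],[0,0,0]],
  [1,[-60,-3,50],[0,0,0]],
  [1,[-75,-20,95],[0.007,-0.1,0]],
  [1,[-90,-60,120],[0.015,-0.2,0]],
  [1,[-105,-105,126],[0.023,-0.3,0]],
  [1,[-120,-150,126],[0.031,-0.4,0]],
  [1,[-135,-195,126],[0.039,-0.5,0]],
])

```text
time: 5.35
ee_pos: [0.4569, -0.1774, 0.1424]
tcp_rot: [-179.9, -29.1, 4.0]
wrist_force: [0.8, -1.2, -0.4]
opening: 0.0856
grasp_force: 0.0
```

Call:
step_arm([
  [1,[-14,-45,0],[0.008,-0.1,0]],
  [1,[-28,-90,0],[0.008,-0.11,0.01]],
  [1,[-42,-130,0],[0.008,-0.11,0.01]],
  [1,[-56,-161,0],[0.008,-0.11,0.01]],
  [1,[-56,-161,0],[0.008,-0.11,0.01]],
])

```text
time: 5.85
ee_pos: [0.3996, -0.3407, 0.1405]
tcp_rot: [-179.7, -34.9, 4.2]
wrist_force: [-0.0, -0.2, 0.2]
opening: 0.0853
grasp_force: 0.0
```

Run:
```python
from h import *
o=bot.get_obs(); print(o['time'],(o['ee_pos']*1000).round(1),o['tcp_rot'].round(2),o['wrist_force'].round(1))
p,X,H=cloud("scene"); cv2.imwrite("pics/s2.png",p[130:370,100:460,::-1].repeat(2,0).repeat(2,1))
m=box(X,.4,.75,-.2,.25,.038,.06)&blue(H); print("bin rim",m.sum(),rect(X[m]))
p,X,H=cloud("top")
m=box(X,.4,.75,-.2,.25,.038,.06)&blue(H); print("top bin rim",m.sum(),rect(X[m]))
p,X,H=cloud("top","top0.npz")
b=box(X,.38,.64,-.46,-.22,-.01,.012)&(H[...,2]<50)&(H[...,1]<140)
n,l,st,_=cv2.connectedComponentsWithStats(b.astype(np.uint8)); k=1+st[1:,4].argmax()
print("mat",st[k],rect(X[l==k]),rect(X[b]))
```

```text
5.85 [ 399.6 -340.7  140.5] [-179.75  -34.93    4.16] [-0.  -0.2  0.2]
bin rim 348 (array([637.8,  27.4]), array([ 83.3, 204.6]), 3.7)
top bin rim 329 (array([645. ,  29.2]), array([ 89.2, 198.9]), 3.9)
mat [ 405  175   53   68 1331] (array([ 533.8, -322.7]), array([187.2, 137.4]), 3.7) (array([ 533.8, -322.7]), array([187.2, 137.4]), 3.7)
```

View pics/s2.png

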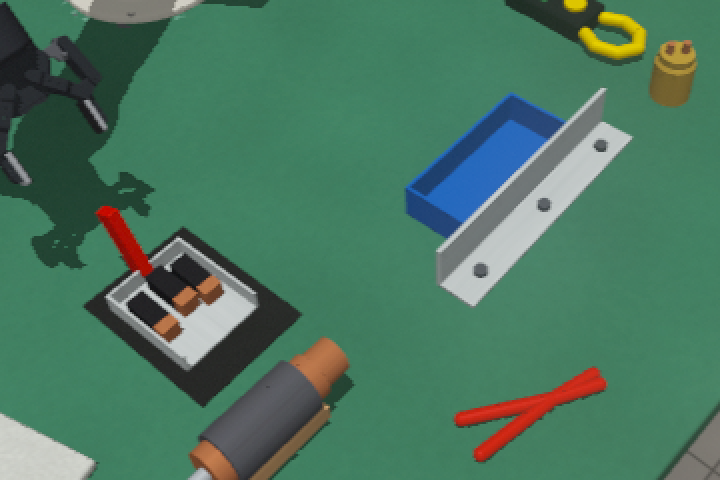

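The scene crop shows the bin standing along the rail face. The fingers at about (60,130) are straddling the line to the red handle at (110,215), so next I move in and grip.

Call:
step_arm([
  [1,[10,1,-17],[0,0,0]],
  [1,[20,3,-34],[0,0,0]],
  [1,[30,4,-52],[0,0,0]],
  [1,[40,5,-69],[0,0,0]],
  [1,[47,6,-80],[0,0,0]],
  [1,[51,6,-87],[0,0,0]],
  [1,[51,6,-87],[0,0,0]],
])

```text
time: 6.65
ee_pos: [0.4524, -0.3296, 0.0526]
tcp_rot: [-179.6, -34.9, 4.4]
wrist_force: [0.3, -1.0, 0.5]
opening: 0.0855
grasp_force: 0.0
```

Run:
```python
from h import *
o=bot.get_obs(); print(o['time'],(o['ee_pos']*1000).round(1),o['tcp_rot'].round(2),o['wrist_force'].round(1))
p,X,H=cloud("scene"); cv2.imwrite("pics/s3.png",cv2.resize(p[190:310,90:250,::-1],None,fx=4,fy=4))
```

```text
6.65 [ 452.4 -329.6   52.6] [-179.61  -34.9     4.44] [ 0.3 -1.   0.5]
```

View pics/s3.png

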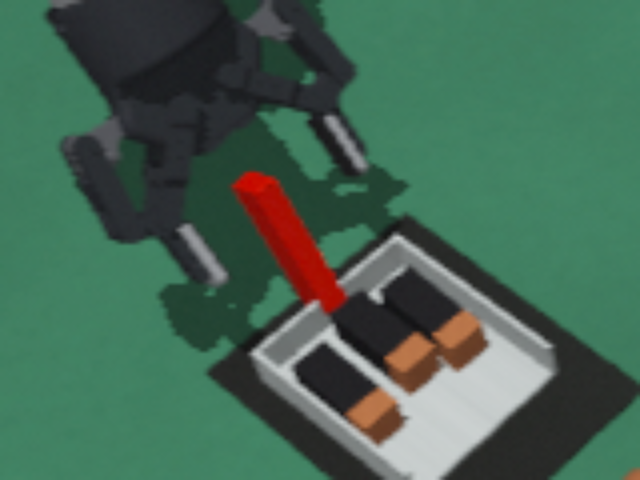

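The pads straddle the red handle almost centred: tips at (218,280) and (360,165), handle line through (283,222). I'll close now.

Call:
step_arm([
  [0.5,[0,-3,0],[0,0,0]],
  [0.3,[0,-3,0],[0,0,0]],
  [0,[0,-3,0],[0,0,0]],
  [0,[0,-3,0],[0,0,0]],
  [0,[0,-3,0],[0,0,0]],
  [0,[0,-3,0],[0,0,0]],
  [0,[0,-3,0],[0,0,0]],
  [0,[0,-3,0],[0,0,0]],
], force=100)

```text
time: 7.5
ee_pos: [0.4521, -0.334, 0.0536]
tcp_rot: [-179.7, -34.9, 4.4]
wrist_force: [-3.5, 2.2, 3.3]
opening: 0.0129
grasp_force: 97.7
```

Call:
step_arm([
  [0,[0,0,5],[0,0,0]],
  [0,[0,0,15],[0,0,0]],
  [0,[0,0,30],[0,0,0]],
  [0,[0,0,50],[0,0,0]],
  [0,[0,0,75],[0,0,0]],
  [0,[0,0,100],[0,0,0]],
  [0,[0,0,120],[0,0,0]],
  [0,[0,0,130],[0,0,0]],
])

```text
time: 8.3
ee_pos: [0.4523, -0.3342, 0.1857]
tcp_rot: [-179.8, -35.0, 4.4]
wrist_force: [-0.2, -0.4, -3.0]
opening: 0.0132
grasp_force: 98.0
```

```bash
cat > tr.py <<'E'
from h import *
def tray():
    o=bot.get_obs(); tcp=o['ee_pos']; print(o['time'],(tcp*1000).round(1),o['tcp_rot'].round(2),o['wrist_force'].round(1),o['opening'])
    p,X,H=cloud("scene")
    # light-grey tray points ahead of tool
    m=box(X,tcp[0]-.05,tcp[0]+.25,tcp[1]-.1,tcp[1]+.1,tcp[2]-.12,tcp[2]+.06)&(X[...,2]>.05)&(H[...,1]<60)&(H[...,2]>150)
    P=X[m]; c=P.mean(0); 
    A=np.c_[P[:,0],P[:,1],np.ones(len(P))]; w=np.ones(len(P),bool)
    for _ in range(8):
        k=np.linalg.lstsq(A[w],P[w,2],rcond=None)[0]; w=abs(A@k-P[:,2])<.004
    print("tray",len(P),w.sum(),"slope x,y deg",np.degrees(np.arctan(k[:2])).round(1),rect(P),"z",P[:,2].min(),P[:,2].max())
    return p
if __name__=="__main__": tray()
E
python3 tr.py
```

```text
8.3 [ 452.3 -334.2  185.7] [-179.78  -35.      4.43] [-0.2 -0.4 -3. ] 0.013175729087777782
tray 1211 736 slope x,y deg [-11.  -2.] (array([ 511.6, -330.6]), array([149.4, 102. ]), 4.8) z 0.1327929706500281 0.22136864644188436
```

Run:
```python
from tr import *
p=tray(); cv2.imwrite("pics/s4.png",cv2.resize(p[100:300,60:330,::-1],None,fx=2.5,fy=2.5))
```

```text
8.35 [ 452.5 -334.5  186.5] [-179.85  -35.04    4.47] [-0.3 -0.3 -2.2] 0.012727918107483669
tray 1213 721 slope x,y deg [-11.4  -1.7] (array([ 511.4, -330.6]), array([149.1, 101.8]), 4.9) z 0.13349401964643937 0.22104305044621222
```

View pics/s4.png

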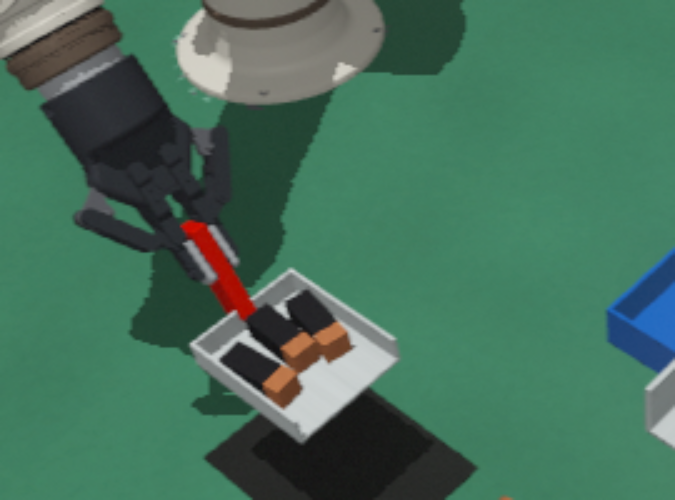

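The tray at (295,355) hangs with the handle turned in line with the fingers. It slipped about 11° nose-down and the blocks have stayed put, so I'll raise the grip force and level it.

Call:
step_arm([
  [0,[0,0,0],[0.004,-0.06,0]],
  [0,[0,0,5],[0.008,-0.12,0]],
  [0,[0,5,10],[0.011,-0.16,0]],
  [0,[0,10,15],[0.011,-0.16,0]],
], force=120)

```text
time: 8.8
ee_pos: [0.4508, -0.3232, 0.1956]
tcp_rot: [-179.5, -44.0, 4.2]
wrist_force: [0.2, 0.6, -2.9]
opening: 0.0126
grasp_force: 118.5
```

```bash
python3 tr.py
```

```text
8.8 [ 450.8 -323.2  195.6] [-179.49  -44.01    4.17] [ 0.2  0.6 -2.9] 0.012646511313487699
tray 1060 665 slope x,y deg [-2.4 -0.9] (array([ 510.5, -319.6]), array([160.3, 101. ]), 4.6) z 0.14785735285034635 0.22986391983105894
```

Call:
step_arm([
  [0,[1,10,0],[0,0,0]],
  [0,[2,30,0],[0,0,0]],
  [0,[4,58,0],[0,0,0]],
  [0,[6,88,0],[0,0,0]],
  [0,[8,118,0],[0,0,0]],
  [0,[10,148,0],[0,0,0]],
  [0,[11,178,0],[0,0,0]],
  [0,[12,208,0],[0,0,0]],
])

```text
time: 9.65
ee_pos: [0.4637, -0.1142, 0.1981]
tcp_rot: [-179.7, -44.1, 4.4]
wrist_force: [-0.8, -0.6, -4.5]
opening: 0.0124
grasp_force: 119.1
```

Call:
step_arm([
  [0,[1,30,0],[0,0,0]],
  [0,[2,60,0],[0,0,0]],
  [0,[4,88,0],[0,0,0]],
  [0,[6,110,0],[0,0,0]],
  [0,[7,125,0],[0,0,0]],
  [0,[8,131,0],[0,0,0]],
  [0,[8,131,0],[0,0,0]],
])

```text
time: 10.35
ee_pos: [0.4914, 0.0159, 0.2007]
tcp_rot: [-179.6, -43.0, 4.6]
wrist_force: [0.2, -0.4, -2.7]
opening: 0.0126
grasp_force: 119.2
```

```bash
python3 tr.py
```

```text
10.35 [491.4  15.9 200.7] [-179.64  -43.      4.57] [ 0.2 -0.4 -2.7] 0.012649023807247783
tray 649 330 slope x,y deg [-2.8 -1.8] (array([551.6,  19.4]), array([157.6, 102.8]), 4.9) z 0.1522924583705143 0.2324615065430434
```

Call:
step_arm([
  [0,[10,2,0],[-0.005,0.06,0]],
  [0,[20,4,-5],[-0.01,0.13,0]],
  [0,[27,5,-12],[-0.016,0.21,0]],
  [0,[33,6,-18],[-0.023,0.29,0]],
  [0,[33,6,-22],[-0.023,0.31,0]],
  [0,[33,6,-22],[-0.023,0.31,0]],
])

```text
time: 11.0
ee_pos: [0.5248, 0.0198, 0.1779]
tcp_rot: [-179.6, -25.1, 4.3]
wrist_force: [-0.3, -0.7, -3.7]
opening: 0.0124
grasp_force: 119.1
```

Run:
```python
from tr import *
p=tray(); cv2.imwrite("pics/s5.png",cv2.resize(p[60:260,220:440,::-1],None,fx=2.7,fy=2.7))
```

```text
11.0 [524.8  19.8 177.9] [-179.56  -25.12    4.32] [-0.3 -0.7 -3.7] 0.012419119144787575
tray 885 571 slope x,y deg [-9.8 -0.6] (array([613.6,  12.9]), array([164.7, 198.8]), 4.4) z 0.05788017305267774 0.1515871793715856
```

View pics/s5.png

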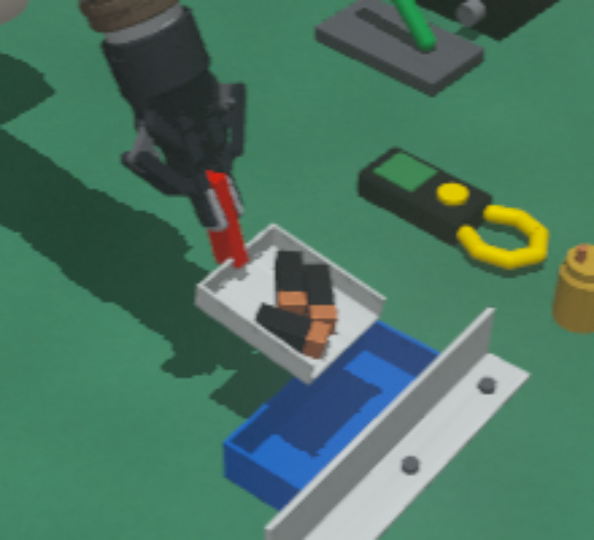

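The blocks have already crept to the open lip at (310,330), which is just over the bin. I'll draw the lip back and down a little while tipping further.

Call:
step_arm([
  [0,[-5,0,-8],[-0.002,0.03,0]],
  [0,[-10,0,-16],[-0.005,0.065,0]],
  [0,[-4,0,-12],[-0.01,0.125,0]],
  [0,[2,1,-8],[-0.014,0.187,0]],
  [0,[8,1,-3],[-0.018,0.24,0]],
  [0,[13,2,1],[-0.022,0.29,0]],
  [0,[21,3,4],[-0.027,0.35,0]],
  [0,[29,4,6],[-0.031,0.415,0]],
])

```text
time: 11.85
ee_pos: [0.5536, 0.0247, 0.1856]
tcp_rot: [-179.5, -1.3, 4.4]
wrist_force: [0.1, -0.3, -2.4]
opening: 0.0124
grasp_force: 119.1
```

Call:
step_arm([
  [0,[5,0,3],[-0.003,0.04,0]],
  [0,[10,1,6],[-0.006,0.08,0]],
  [0,[16,1,8],[-0.009,0.12,0]],
  [0,[16,1,8],[-0.009,0.12,0]],
  [0,[16,1,8],[-0.009,0.12,0]],
])

```text
time: 12.35
ee_pos: [0.5697, 0.0256, 0.1927]
tcp_rot: [-179.5, 5.5, 4.4]
wrist_force: [-0.7, -0.3, -2.4]
opening: 0.0129
grasp_force: 119.2
```

Run:
```python
from tr import *
p=tray(); q,X,H=cloud("top")
a=cv2.resize(p[60:260,220:440,::-1],None,fx=2,fy=2); b=cv2.resize(q[100:260,240:400,::-1],(400,400))
cv2.imwrite("pics/s6.png",np.hstack([b,a[:400,:400]]))
m=box(X,.4,.75,-.2,.25,.038,.05)&blue(H); print("top bin rim",m.sum(),rect(X[m]))
```

```text
12.35 [569.7  25.6 192.7] [-179.51    5.5     4.39] [-0.7 -0.3 -2.4] 0.012907136251510205
tray 293 233 slope x,y deg [-39.5  -6.2] (array([616.3,  27.9]), array([ 71.5, 101.4]), 4.8) z 0.07300660596971092 0.1407577917647472
top bin rim 58 (array([650.1, -61.2]), array([86.8, 19.6]), 1.5)
```

View pics/s6.png

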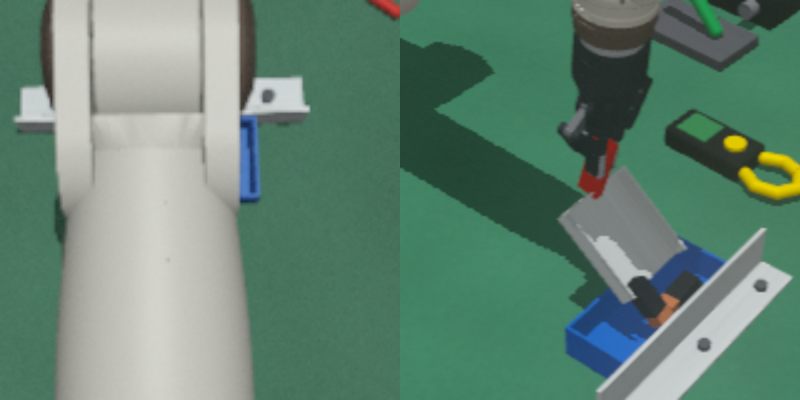

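Two blocks are still leaning with their tails on the lip, around (650,295) in the right half. Raising the lip with more tilt should release them.

Call:
step_arm([
  [0,[3,0,8],[-0.003,0.05,0]],
  [0,[6,0,16],[-0.006,0.1,0]],
  [0,[9,1,24],[-0.01,0.15,0]],
  [0,[12,1,32],[-0.014,0.2,0]],
  [0,[12,1,40],[-0.014,0.2,0]],
  [0,[8,1,48],[-0.014,0.2,0]],
  [0,[8,1,48],[-0.014,0.2,0]],
])

```text
time: 13.15
ee_pos: [0.5772, 0.0266, 0.2433]
tcp_rot: [-179.4, 16.8, 4.4]
wrist_force: [0.1, 0.9, -0.9]
opening: 0.0127
grasp_force: 119.3
```

```bash
cat > blk.py <<'E'
from tr import *
def blocks():
    p=tray()
    K=bot.camera_params("scene")
    p,X,H=cloud("scene")
    b=box(X,.585,.71,-.1,.16,-.01,.3)
    cop=b&(H[...,0]<16)&(H[...,1]>90)&(H[...,2]>60); blk=b&(H[...,2]<55)&(H[...,1]<100)&(X[...,2]<.1)
    for nm,m in (("copper",cop),("black",blk)):
        n,l,st,_=cv2.connectedComponentsWithStats(m.astype(np.uint8))
        for k in range(1,n):
            if st[k,4]>12: P=X[l==k]; print(nm,st[k,4],(P.mean(0)*1000).round(),"z",P[:,2].min().round(3),P[:,2].max().round(3))
    return p
if __name__=="__main__": blocks()
E
python3 blk.py
```

```text
13.15 [577.2  26.6 243.3] [-179.45   16.76    4.4 ] [ 0.1  0.9 -0.9] 0.012725535112661791
tray 198 72 slope x,y deg [-49.5 -45.5] (array([593. ,  -0.7]), array([92.1, 47.3]), 4.6) z 0.12340772000679555 0.2169842922326781
copper 53 [597.  25. 269.] z 0.242 0.281
copper 38 [670.  34.  45.] z 0.032 0.05
black 152 [664.  64.  44.] z 0.019 0.052
black 103 [671.   3.  47.] z 0.021 0.066
```

Call:
step_arm([
  [0,[-5,-10,25],[0.008,-0.1,0]],
  [0,[-15,-30,40],[0.018,-0.23,0]],
  [0,[-25,-60,45],[0.028,-0.36,0]],
  [0,[-35,-95,40],[0.038,-0.5,0]],
  [0,[-45,-130,30],[0.048,-0.64,0]],
  [0,[-60,-165,20],[0.058,-0.78,0]],
  [0,[-75,-200,10],[0.068,-0.92,0]],
  [0,[-90,-235,0],[0.078,-1.05,0]],
])

```text
time: 14.05
ee_pos: [0.4861, -0.2087, 0.2413]
tcp_rot: [-180.0, -43.8, 4.7]
wrist_force: [1.1, -1.2, -1.3]
opening: 0.0124
grasp_force: 119.3
```

Run:
```python
from blk import *
p=blocks(); q,X,H=cloud("top")
m=box(X,.4,.75,-.2,.25,.038,.05)&blue(H); print("top bin rim",m.sum(),rect(X[m]))
np.savez("top1.npz",p=q,d=bot.camera("top")[1],**bot.camera_params("top"))
a=cv2.resize(p[100:260,270:430,::-1],(400,400)); b=cv2.resize(q[120:240,250:370,::-1],(400,400))
cv2.imwrite("pics/s7.png",np.hstack([b,a]))
```

```text
14.05 [ 486.1 -208.7  241.3] [-179.97  -43.78    4.73] [ 1.1 -1.2 -1.3] 0.01239358994201317
tray 1850 1607 slope x,y deg [8.7 0.5] (array([ 545.6, -205.2]), array([160. , 102.3]), 5.4) z 0.19238781441959152 0.27371107047909693
copper 37 [668.  36.  45.] z 0.036 0.05
top bin rim 319 (array([645.2,  29.2]), array([ 89.1, 199. ]), 4.0)
```

View pics/s7.png

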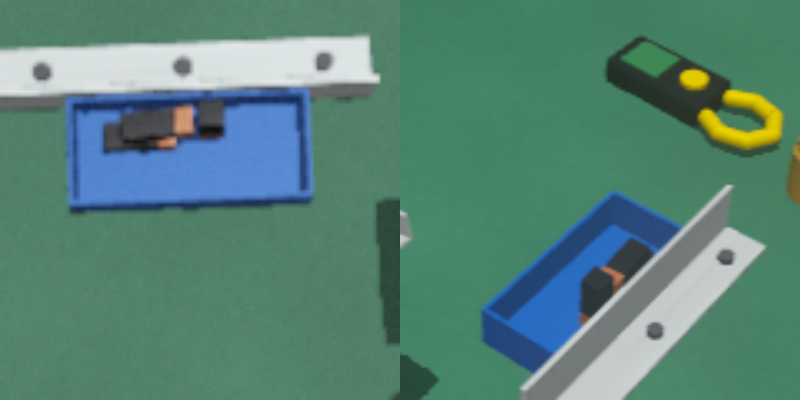

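Tray is empty and the bin is flush. All three blocks are in the bin: one upright at (210,118) and two stacked at (145,128). I'll check the height of the upper one.

Run:
```python
from h import *
p,X,H=cloud("top","top1.npz")
b=box(X,.605,.686,-.06,.125,.0,.1)&((H[...,2]<70)|(H[...,0]<18)|(H[...,1]<90))
v,u=np.nonzero(b); r=slice(v.min(),v.max()+1); c=slice(u.min(),u.max()+1)
print("x",(X[r,c,0]*1000).mean(1).round(),"y",(X[r,c,1]*1000).mean(0).round())
print(np.where(b,X[...,2]*1000,0)[r,c].round().astype(int))
```

```text
x [ nan 687. 684. 683. 682. 679. 675. 672. 669.  nan 663. 661. 658. 656.
 655.  nan 650. 648.] y [126. 125. 122. 119. 116. 113. 111.  nan 105. 102.  99.  96.  93.  90.
  87.  84.  81.  78.  75.  73.  70.  67.  65.  62.  nan  56.  53.  51.
  48.  45.  42.  40.  37.  34.  31.  29.  26.  24.  20.  18.  15.  12.
   9.  nan   4.]
[[65 56 60 59 60 58  0  0  0  0 60  0  0  0  0  0  0  0  0  0  0  0  0  0
   0  0  0  0  0  0  0  0  0  0  0  0  0  0  0  0  0  0  0  0  0]
 [ 0 45 46 49 47 49  0  0  0  0  0  0  0  0  0  0  0  0  0  0  0  0  0  0
   0  0  0  0  0  0  0  0  0  0  0  0  0  0  0  0  0  0  0  0  0]
 [ 0  0  0  0  0  0  0  0  0  0  0  0  0  0  0  0  0  0  0  0  0  0  0  0
   0  0  0  0  0  0  0  0  0  0  0  0  0  0  0  0  0  0  0  0  0]
 [ 0  0  0  0  0  0  0  0  0  0  0  0  0  0  0  0  0  0  0  0  0  0  0  0
   0  0  0  0  0  0  0  0  0  0  0  0  0 63 68 69 66 65 67 65 68]
 [ 0  0  0  0  0  0  0  0  0  0  0  0  0  0  0  0  0  0  0  0  0  0  0  0
   0  0  0  0  0  0  0  0  0  0 54 50  0  0 60 66 64 64 63 68 67]
 [ 0  0  0  0  0  0  0  0  0  0  0  0  0  0  0  0  0  0  0  0  0  0  0  0
[... 1047 characters left out ...]
 [ 0  0  0  0  0  0  0  0  0 31 29 30 27 27 29 52 49 50 51 48 46 48 47 45
  54 47 48 41 42 39 40 34 37 32 32 33  0  0 19 18 16 20 14 12 17]
 [ 0  0  0  0  0  0  0  0  0 25 29 30 24 27 24 44 46 45 47 38 34 38 36 28
  33 29 29 29 24 30 26  6  9  0  0  0  0  0  6  6  6  4  0  0  0]
 [ 0  0  0  0  0  0  0  0  0 26 25 31 32 31 23 35 32 35 25 27 30 27 30 27
   0 25 25 26 25 28 29  0  0  0  0  0  0  0  0  0  0  0  0  0  0]
 [ 0  0  0  0  0  0  0  0  0 30 32 29 23 27 28 27 27 33 24 23 24 30 25 28
  27 20 34 28 26 26 28  0  0  0  0  0  0  0  0  0  0  0  0  0  0]
 [ 0  0  0  0  0  0  0  0  0  1 24 20 15 18 16 21 22 18 15 13 11 12 13 14
  14 18 13 10  8 10  0  0  0  0  0  0  0  0  0  0  0  0  0  0  0]]
```

The stack tops out at 49 mm (centre about 37 mm) and the upright block at 65 mm (centre about 35 mm), so both are below the limit. The tray has slipped to 9° nose up, so I'm levelling it and moving above the mat.

Call:
step_arm([
  [0,[-6,-20,-5],[-0.003,0.04,0]],
  [0,[-12,-45,-15],[-0.006,0.08,0]],
  [0,[-18,-70,-30],[-0.009,0.12,0]],
  [0,[-24,-95,-50],[-0.012,0.155,0]],
  [0,[-30,-115,-70],[-0.012,0.155,0]],
  [0,[-30,-122,-90],[-0.012,0.155,0]],
  [0,[-30,-122,-95],[-0.012,0.155,0]],
  [0,[-30,-122,-95],[-0.012,0.155,0]],
])

```text
time: 15.05
ee_pos: [0.459, -0.3291, 0.1462]
tcp_rot: [-179.6, -34.4, 4.6]
wrist_force: [-0.6, -0.5, -1.3]
opening: 0.0129
grasp_force: 119.3
```

```bash
python3 tr.py
```

```text
15.05 [ 459.  -329.1  146.2] [-179.58  -34.38    4.58] [-0.6 -0.5 -1.3] 0.012861540687400563
tray 2329 2067 slope x,y deg [-0.5  0.1] (array([ 517.9, -325.4]), array([148.1, 101.7]), 4.6) z 0.09168441127068509 0.1831372344900524
```

Call:
step_arm([
  [0,[0,0,-10],[0,0,0]],
  [0,[0,0,-30],[0,0,0]],
  [0,[0,0,-50],[0,0,0]],
  [0,[0,0,-68],[0,0,0]],
  [0,[0,0,-80],[0,0,0]],
  [0,[0,0,-85],[0,0,0]],
  [0,[0,0,-87],[0,0,0]],
  [0,[0,0,-88],[0,0,0]],
])

```text
time: 15.9
ee_pos: [0.4581, -0.3307, 0.0588]
tcp_rot: [-179.7, -34.5, 4.5]
wrist_force: [0.4, -0.5, -1.2]
opening: 0.0125
grasp_force: 119.4
```

Call:
step_arm([
  [0,[0,0,-1],[0,0,0]],
  [0,[0,0,-2],[0,0,0]],
  [0,[0,0,-3],[0,0,0]],
  [0,[0,0,-3],[0,0,0]],
])

```text
time: 16.3
ee_pos: [0.4577, -0.3305, 0.055]
tcp_rot: [-179.6, -34.4, 4.4]
wrist_force: [-0.6, 0.1, -1.3]
opening: 0.0126
grasp_force: 119.4
```

Call:
step_arm([
  [0,[0,0,-1],[0,0,0]],
  [0,[0,0,-2],[0,0,0]],
  [0,[0,0,-2],[0,0,0]],
])

```text
time: 16.6
ee_pos: [0.4582, -0.3307, 0.0538]
tcp_rot: [-179.7, -34.5, 4.5]
wrist_force: [0.1, -0.7, 3.1]
opening: 0.0125
grasp_force: 120.3
```

```bash
sed -i 's/X\[...,2\]>.05/X[...,2]>.001/' tr.py; python3 tr.py
```

```text
16.6 [ 458.2 -330.7   53.8] [-179.68  -34.5     4.5 ] [ 0.1 -0.7  3.1] 0.012476056120607888
tray 2151 1901 slope x,y deg [-0.1  0.1] (array([ 517.5, -321.9]), array([147.4, 111.5]), 4.8) z 0.0010151602705340908 0.08872891588067584
```

Call:
step_arm([
  [0.3,[0,0,0],[0,0,0]],
  [0.6,[0,0,0],[0,0,0]],
  [1,[0,0,0],[0,0,0]],
  [1,[0,0,0],[0,0,0]],
  [1,[0,0,0],[0,0,0]],
  [1,[0,0,0],[0,0,0]],
], force=30)

```text
time: 17.25
ee_pos: [0.4577, -0.3304, 0.0529]
tcp_rot: [-179.6, -34.4, 4.4]
wrist_force: [0.1, 0.5, -0.0]
opening: 0.0856
grasp_force: 0.0
```

Call:
step_arm([
  [1,[-6,0,8],[0,0,0]],
  [1,[-17,-1,25],[0,0,0]],
  [1,[-34,-3,50],[0,0,0]],
  [1,[-51,-4,75],[0,0,0]],
  [1,[-68,-5,100],[0,0,0]],
  [1,[-80,-6,120],[0,0,0]],
  [1,[-80,-6,130],[0,0,0]],
  [1,[-80,-6,130],[0,0,0]],
])

```text
time: 18.05
ee_pos: [0.378, -0.3371, 0.1849]
tcp_rot: [-179.8, -34.5, 4.5]
wrist_force: [0.0, 0.4, 0.2]
opening: 0.0858
grasp_force: 0.0
```

Run:
```python
from h import *
o=bot.get_obs(); print(o['time'],(o['ee_pos']*1000).round(1),o['wrist_force'].round(1),o['opening'])
p,X,H=cloud("scene")
m=box(X,.4,.64,-.42,-.22,.001,.2)&(H[...,1]<60)&(H[...,2]>150); P=X[m]
A=np.c_[P[:,:2],np.ones(len(P))]; w=np.ones(len(P),bool)
for _ in range(8): k=np.linalg.lstsq(A[w],P[w,2],rcond=None)[0]; w=abs(A@k-P[:,2])<.004
print("tray",w.sum(),np.degrees(k[:2]).round(1),rect(P[w]),"z at mat centre",np.array([.534,-.323,1])@k)
q,X,H=cloud("top")
m=box(X,.4,.75,-.2,.25,.038,.05)&blue(H); print("top bin rim",m.sum(),rect(X[m]))
cv2.imwrite("pics/end.png",cv2.resize(p[60:340,120:480,::-1],None,fx=2,fy=2))
```

```text
18.05 [ 378.  -337.1  184.9] [0.  0.4 0.2] 0.08580262132801492
tray 1890 [-0.  -0.1] (array([ 530.9, -315.9]), array([120.7, 103.6]), 2.8) z at mat centre 0.005298789859141054
top bin rim 310 (array([645.2,  29.3]), array([ 89. , 199.2]), 3.9)
```

View pics/end.png

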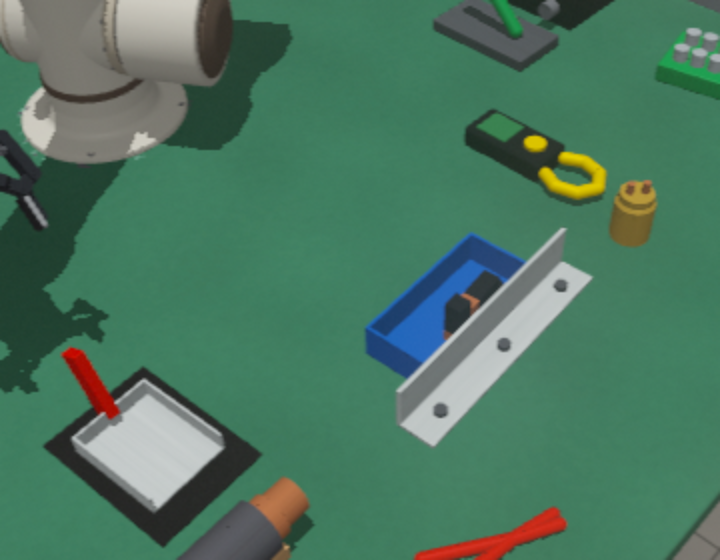

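The empty tray lies flat in the middle of its mat at (150,445). The blocks are in the docked bin at (470,300), and the gripper is clear of everything.

```bash
python3 -c "
from workcell import bot
print(bot.job_done())"
```

```text
the job is handed in; nothing more can be done
None
```

The job is handed in at about 18 s of the 72 s limit: by the last camera check the bin is flush against the rail, all three brush blocks are in it, and the empty tray is flat on its mat; the hand-in returned no verdict.

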